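Tug-test two press dies at a watchmaker's bench

TASK

Tug each of the two press dies straight up out of its holder with about 12 newtons, holding the pull for a moment, to check that it is retained; never pull harder than 20 newtons on a die that holds. One of them is worn and slides out: set it down in the empty gold tray without dropping it. Leave the die that holds in its holder, and do not disturb the other things on the bench.

Things in the scene. Friction and masses are not known exactly. Their poses are not given: they have to be found in the camera images.
- die_1: press die, 60 mm tall, 90 g: round black plastic head 34 mm across, 28 mm tall, on a steel shank 16 x 20 x 32 mm in the socket of holder_1. Origin: centre of the shank's underside; z up; head from z = 32 to 60 mm. Starts upright, head's underside 0.5 to 3.5 mm above the holder. Both look alike: a sound die has a shoulder at its foot that catches under hidden jaws, a worn one has lost it
- die_2: press die, 60 mm tall, 90 g: round black plastic head 34 mm across, 28 mm tall, on a steel shank 16 x 20 x 32 mm in the socket of holder_2. Origin: centre of the shank's underside; z up; head from z = 32 to 60 mm. Starts upright, head's underside 0.5 to 3.5 mm above the holder. Both look alike: a sound die has a shoulder at its foot that catches under hidden jaws, a worn one has lost it
- holder_1: steel die holder, a block 60 x 60 mm, 45 mm tall, with a 23 mm square through socket, fixed to the bench; an 80 x 30 mm foot plate sticks out. Origin: centre of its underside, z up. Keep the fingertips above its top
- holder_2: as holder_1. In each holder hidden sprung jaws make any die drag with 2 to 6 N as it rises. A sound die stops hard, stiff as a wall, when its head's underside is about 6 mm above the holder's top (2.5 to 5.5 mm of rise first), and the pull then climbs fast. A worn one goes on rising at the drag alone, clear after 35 mm
- tray: a shallow, empty, open gold-coloured metal tray, 160 x 120 mm outside and 20 mm tall, walls and floor about 4 mm thick, fixed. Origin: centre of its underside; x along its 160 mm side, y along its 120 mm side, z up
- loupe: a black eye loupe, 36 mm in diameter at its top and 34 mm tall, standing; bystander. Origin: centre of its underside
- watch: a steel watch head without strap, 40 mm in diameter, 11 mm thick, lying face up; bystander. Origin: centre of its underside
- screwdriver: a small screwdriver with a blue handle, 130 mm long, lying on the bench; bystander. Its x axis runs along it
There are look-alikes about, which are no part of the job. What is shaped like the die_2 but pink is not meant.

How it is judged:
By the outcome, as a careful person would: the job done as asked, in the order asked, and still so for the second after the job is handed in, with the robot touching nothing.
It also fails if it takes over 54 s, if anything falls off the work surface, if the arm or the gripper's body presses on something with over 40 N, if the wrist force passes 120 N, or if a joint passes its speed limit or range.

ROBOT

A 6-joint arm with a two-finger parallel gripper is mounted at the origin on the work surface. World frame = base frame: x ahead of the robot, y to its left, z up, the work surface at z = 0. Lengths are in m, angles in degrees, forces in N, time in s.
With the tool pointing down it reaches from about 0.225 to 0.875 m from the base axis. Payload 3.4 kg.
Tool frame: the origin (TCP) lies midway between the tips of the shut fingers; the grasp point (between the pads) lies 19 mm behind it; z points along the fingers, y is the line along which they close (so a half turn about z gives the same grasp; the last joint's range is limited). The gripper opens to 85 mm and grips with 20 to 120 N. Pads are 22 mm wide; open, the fingers measure 114 mm over their backs; the gripper's body (76 mm by 85 mm) begins 54 mm behind the grasp point. The pads swing forward as they close: fully open they stand 13 mm farther back than shut.
Start: joints at [70.13, 15.808, 86.224, -0, 77.962, -6.933], TCP at [0.129, 0.56, 0.231] pointing down, gripper open.
Joint ranges: [-165.64, 165.64], [-43.16, 119.46], [12.63, 154.43], [-67.54, 247.53], [6.08, 155.33], [-154.97, 154.97]. Speed limits (degrees/s): [147.25, 147.25, 180, 180, 180, 180].

INTERFACE

Orientations are given as a 3x3 rotation matrix whose columns are the frame's x, y, z axes.
In Python, from workcell import ctrl, eyes gives the robot as it stands. The module is installed in compiled form; this text tells all that it offers.
- The arm moves only by the tool drive_tool, never from a script. Its arguments are lists of equal length, an entry for each row: "claw": the finger opening in mm, from 0 to 85.4; "translation": the shift along the tool's x, y, z in units of 25 mm (1.0 is 25 mm), a list of three; "roll": the turn about the tool's z in rad. A call has 1 to 5 rows; each row shifts and turns the commanded pose from where the row before left it, along the tool's axes as they then stand; what a row does not reach is not made up. A row lasts 1/12 s, in which the tool goes at most 41.7 mm and 7.16 degrees, less where a joint would pass 70% of its speed; a pose out of reach is approached as far as the arm can. A call is refused whole if a number of a shift passes 1 or a number of a turn 0.125, either way. A call with a gripper value outside its range is refused whole. The fingers move at their own pace and stop on an object; "squeeze" is the grip in N (left out, the last holds). Time passes only in rows, so rows that do not move let the fingers close. It gives the time, the measured TCP pose, the force, the opening and the grip force at its end, in the units of the state.
- ctrl.get_obs(): the state, without advancing time (a new reading comes with each control period).
- eyes.snapshot(name): name is "scene" or "top"; returns a dict with "img" (480x640x3 uint8, red, green, blue), "mtx" (3x3 intrinsics, pixels), "D" ([k1, k2, p1, p2, k3] as OpenCV has them; the pictures are not rectified), "rvec" (rotation vector, rad) and "tvec" (3), from world to camera coordinates, as OpenCV has them. Camera axes: x right, y down, z forward; pixel columns grow to the right and rows downward; lengths in m; the calibration is good to about 2 mm. A picture is of the moment at which its call begins. There is no depth.
- ctrl.hand_in(): hands the job in; it is judged then, once.
The state is a dict: "t": time; "joint_pos": joint angles; "qd": joint speeds; "joint_efforts": joint torques, N m; "ee_pos": TCP position; "tcp_rot": TCP orientation; "force": force on the tool from outside, world axes, zero at the start; "torque": the same for the moment, N m; "opening": finger opening in m; "finger_force": force on a finger pad.
Only numpy, scipy, OpenCV 4.12 (cv2) and the standard library are available. Lean on these libraries where they do the work, as an engineer would, in place of code of your own. Each camera call takes 0.05 s, during which the arm holds its last target. There are 200 camera calls.

## Working session

There is one attempt and no reset: what is moved stays moved. The work goes in short steps, Python scripts to look and compute and a tool call to move; the robot and the scene stay as the last step left them, time stands still between calls to the robot, and variables do not carry over. Pictures are saved under pics/ and viewed, at most 10 in all, crops included, and the job is handed in when it is done.

Besides the shell and the picture viewer there is one more tool, called after "Request:" by a JSON object that holds its "name" and its "arguments", one argument or row to a line. drive_tool: Moves the arm, as the interface text tells. Its arguments: {"type":"object","properties":{"claw":{"type":"array"},"translation":{"type":"array"},"roll":{"type":"array"},"squeeze":{"type":"number"}},"required":["claw","translation","roll"]}

```bash
mkdir -p pics; cat > h.py <<'E'
import numpy as np, cv2
from workcell import ctrl, eyes
def snap(name,fn):
    s=eyes.snapshot(name); cv2.imwrite(fn,s["img"][:,:,::-1]); 
    np.savez('cal_'+name+'.npz',**{k:np.array(s[k],float) for k in("mtx","D","rvec","tvec")}); return s
def ray(name,px,z):
    c=np.load('cal_'+name+'.npz'); u=cv2.undistortPoints(np.array([[px]],float),c["mtx"],c["D"])[0,0]
    R=cv2.Rodrigues(c["rvec"])[0]; o=-R.T@c["tvec"].ravel(); d=R.T@np.array([u[0],u[1],1])
    return o+d*(z-o[2])/d[2]
def proj(name,p):
    c=np.load('cal_'+name+'.npz'); return cv2.projectPoints(np.array(p,float).reshape(-1,1,3),c["rvec"],c["tvec"],c["mtx"],c["D"])[0][:,0]
E
python3 - <<'E'
from h import *
snap("top","pics/top1.png");snap("scene","pics/scene1.png")
o=ctrl.get_obs();print(o["t"],o["ee_pos"],o["tcp_rot"],o["force"],o["opening"])
E
```

```text
0.1 [0.12855873 0.55995167 0.2305128 ] [[-9.74614023e-01  2.23890933e-01 -5.96410918e-04]
 [ 2.23891610e-01  9.74612789e-01 -1.56805101e-03]
 [ 2.30197303e-04 -1.66177591e-03 -9.99998593e-01]] [ 0.5645828  -1.07033747 -0.55306806] 0.08516551972803126
```

View pics/top1.png

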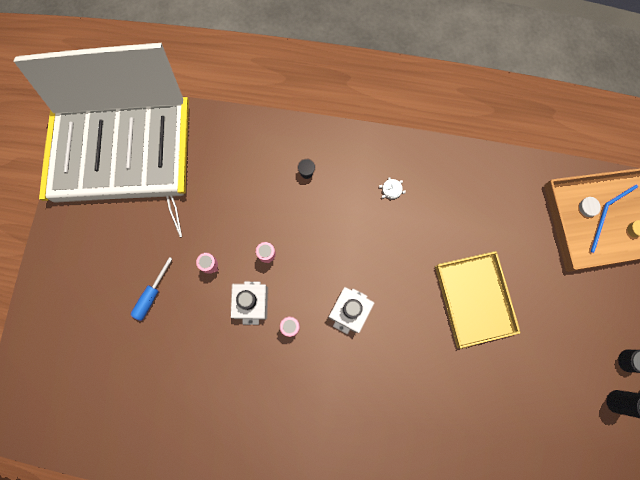

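View pics/scene1.png

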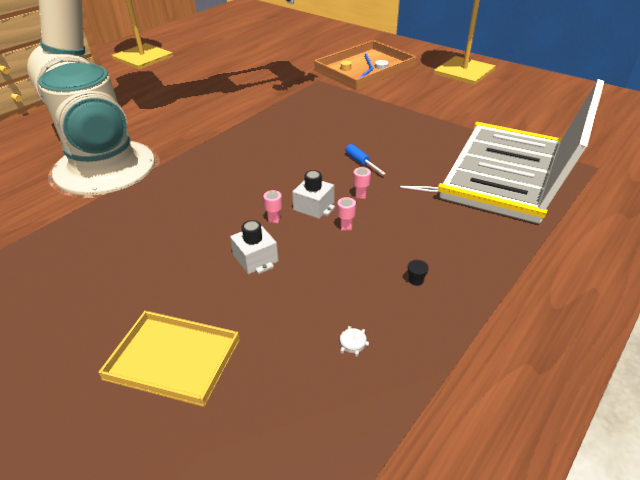

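Top view: black-headed dies at (246,299) and (353,308), each in a grey holder. The tray is at (478,300). Possible mix-ups: pink look-alikes at (206,262), (265,252) and (289,327), and the black loupe at (306,168). I choose the two black heads in steel holders and check them in a crop.

```bash
python3 - <<'E'
from h import *
i=cv2.imread("pics/top1.png");j=cv2.imread("pics/scene1.png")
a=cv2.resize(i[240:350,190:390],None,fx=4,fy=4,interpolation=3)[:,:800]
cv2.imwrite("pics/c1.png",a)
b=cv2.resize(j[150:290,210:400],None,fx=4,fy=4,interpolation=3);cv2.imwrite("pics/c2.png",b)
for n,p,z in [("d1",(246,299),.106),("d2",(353,308),.106),("loupe",(306,168),.034),("watch",(392,189),.01),("pinkA",(206,262),.05),("B",(265,252),.05),("C",(289,327),.05)]+[("tray",q,.02) for q in [(437,266),(496,253),(519,332),(460,348)]]: print(n,ray("top",p,z).round(4))
print(proj("top",[[.129,.56,.23],[0,0,0]]),proj("scene",[[.129,.56,.23]]))
E
```

```text
d1 [0.46   0.1619 0.106 ]
d2 [ 0.4735 -0.015   0.106 ]
loupe [0.7316 0.108  0.034 ]
watch [ 0.7246 -0.0651  0.01  ]
pinkA [0.5176 0.2566 0.05  ]
B [0.5529 0.1536 0.05  ]
C [0.4273 0.0875 0.05  ]
tray [ 0.5829 -0.1668  0.02  ]
tray [ 0.6258 -0.2781  0.02  ]
tray [ 0.483 -0.334  0.02 ]
tray [ 0.4381 -0.2255  0.02  ]
[[-72.88453442 467.33599817]
 [299.77217597 574.43016603]] [[305.16451269   4.18121628]]
```

View pics/c1.png

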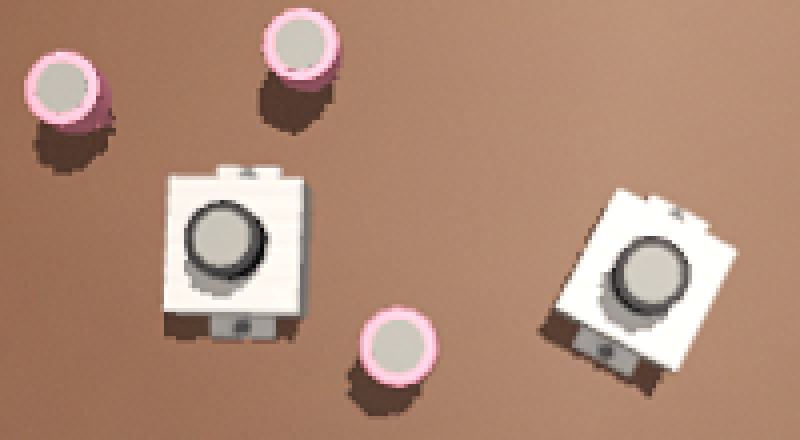

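View pics/c2.png

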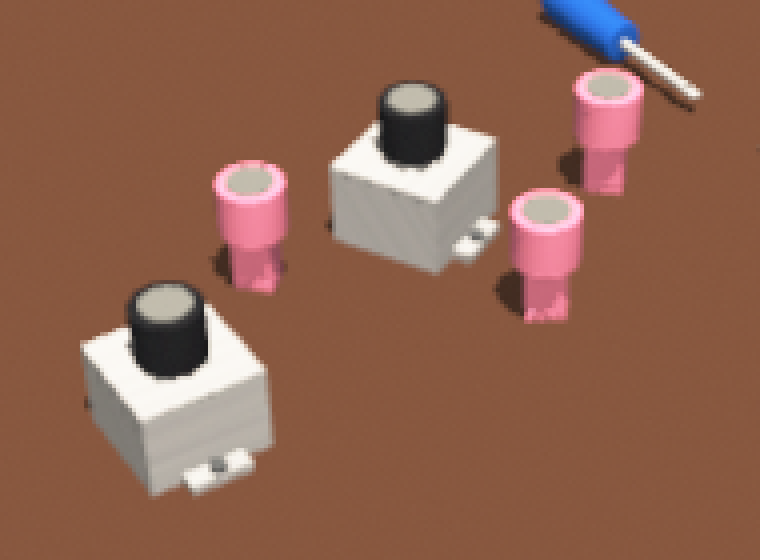

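Crops confirm it: black heads on steel holders, with the left disc at crop (221,238) and the right at (656,272). The pink ones are free-standing. Next I triangulate the head tops.

```bash
cat >> h.py <<'E'
def go(target):
    o=ctrl.get_obs();d=np.array(target)-o["ee_pos"];return (np.array(o["tcp_rot"]).T@d/.025).round(3)
E
python3 - <<'E'
from h import *
f=lambda c,o:((c[0]+.5)/4-.5+o[0],(c[1]+.5)/4-.5+o[1])
for n,a,b in [("L",(222,238),(412,97)),("R",(656,272),(167,302))]:
    for z in(.071,.075,.079): print(n,z,ray("top",f(a,(190,240)),z).round(4),ray("scene",f(b,(210,150)),z).round(4))
for p in [(.456,.165,.13)]: print(go(p))
E
```

```text
L 0.071 [0.4617 0.1695 0.071 ] [0.4584 0.1744 0.071 ]
L 0.075 [0.4615 0.1688 0.075 ] [0.4623 0.1697 0.075 ]
L 0.079 [0.4612 0.1681 0.079 ] [0.4662 0.165  0.079 ]
R 0.071 [ 0.4771 -0.0184  0.071 ] [ 0.4746 -0.0137  0.071 ]
R 0.075 [ 0.4768 -0.0181  0.075 ] [ 0.4785 -0.0171  0.075 ]
R 0.079 [ 0.4765 -0.0178  0.079 ] [ 0.4823 -0.0204  0.079 ]
[-16.303 -12.458   4.037]
```

Request:
{"name": "drive_tool", "arguments": {
  "claw": [60, 60, 60, 60, 60],
  "translation": [
    [-0.825, -0.615, 0.2],
    [-0.825, -0.615, 0.2],
    [-0.825, -0.615, 0.2],
    [-0.825, -0.615, 0.2],
    [-0.825, -0.615, 0.2]
  ],
  "roll": [0, 0, 0, 0, 0],
  "squeeze": 60
}}

```text
t: 0.52
ee_pos: [0.2124, 0.4612, 0.2057]
tcp_rot: [[-0.975, 0.223, -0.0], [0.223, 0.975, -0.001], [0.0, -0.001, -1.0]]
force: [0.5, -0.4, 0.2]
opening: 0.0603
finger_force: 0.0
```

Request:
{"name": "drive_tool", "arguments": {
  "claw": [60, 60, 60, 60, 60],
  "translation": [
    [-0.825, -0.615, 0.2],
    [-0.825, -0.615, 0.2],
    [-0.825, -0.615, 0.2],
    [-0.825, -0.615, 0.2],
    [-0.825, -0.615, 0.2]
  ],
  "roll": [0, 0, 0, 0, 0]
}}

```text
t: 0.93
ee_pos: [0.2957, 0.3632, 0.1808]
tcp_rot: [[-0.975, 0.224, -0.0], [0.224, 0.975, -0.0], [0.0, -0.0, -1.0]]
force: [0.2, 0.3, -0.3]
opening: 0.06
finger_force: 0.0
```

Request:
{"name": "drive_tool", "arguments": {
  "claw": [60, 60, 60, 60, 60],
  "translation": [
    [-0.825, -0.615, 0.2],
    [-0.825, -0.615, 0.2],
    [-0.825, -0.615, 0.2],
    [-0.825, -0.615, 0.2],
    [-0.825, -0.615, 0.2]
  ],
  "roll": [0, 0, 0, 0, 0]
}}

```text
t: 1.35
ee_pos: [0.379, 0.2652, 0.1558]
tcp_rot: [[-0.975, 0.224, -0.001], [0.224, 0.975, -0.0], [0.001, -0.0, -1.0]]
force: [0.8, 0.6, 0.3]
opening: 0.0601
finger_force: 0.0
```

Request:
{"name": "drive_tool", "arguments": {
  "claw": [60, 60, 60, 60, 60],
  "translation": [
    [-0.825, -0.615, 0.2],
    [-0.825, -0.615, 0.2],
    [-0.825, -0.615, 0.2],
    [-0.825, -0.615, 0.2],
    [0, 0, 0]
  ],
  "roll": [0, 0, 0, 0, 0]
}}

```text
t: 1.77
ee_pos: [0.4478, 0.185, 0.1353]
tcp_rot: [[-0.974, 0.227, 0.001], [0.227, 0.974, -0.002], [-0.001, -0.002, -1.0]]
force: [-0.3, 0.7, 0.4]
opening: 0.0602
finger_force: 0.0
```

```bash
python3 - <<'E'
from h import *
o=ctrl.get_obs();print(o["t"],o["ee_pos"],o["tcp_rot"],o["force"],o["opening"],go((.4617,.169,.048)))
E
```

```text
1.7667 [0.44777757 0.18496451 0.13527059] [[-9.73905393e-01  2.26953516e-01  6.22511927e-04]
 [ 2.26951809e-01  9.73903770e-01 -2.07919445e-03]
 [-1.07814720e-03 -1.88365848e-03 -9.99997645e-01]] [-0.28826338  0.68288322  0.35377685] 0.06015885501700243 [-0.684 -0.489  3.492]
```

Request:
{"name": "drive_tool", "arguments": {
  "claw": [60, 60, 60, 60, 60],
  "translation": [
    [-0.684, -0.489, 0],
    [0, 0, 0.9],
    [0, 0, 0.9],
    [0, 0, 0.9],
    [0, 0, 0.5]
  ],
  "roll": [0, 0, 0, 0, 0]
}}

```text
t: 2.18
ee_pos: [0.4572, 0.1722, 0.0541]
tcp_rot: [[-0.975, 0.224, -0.004], [0.224, 0.975, -0.0], [0.004, -0.001, -1.0]]
force: [-1.0, 0.7, 0.2]
opening: 0.0597
finger_force: 0.0
```

```bash
python3 - <<'E'
from h import *
o=ctrl.get_obs();print(o["t"],o["force"],o["ee_pos"],go((.4617,.169,.048)))
i=snap("scene","pics/s2.png")["img"];cv2.imwrite("pics/c3.png",cv2.resize(i[100:250,200:400,::-1],None,fx=4,fy=4))
E
```

```text
2.1833 [-1.04211605  0.67211172  0.19340628] [0.45721619 0.17216822 0.05414545] [-0.204 -0.083  0.245]
```

View pics/c3.png

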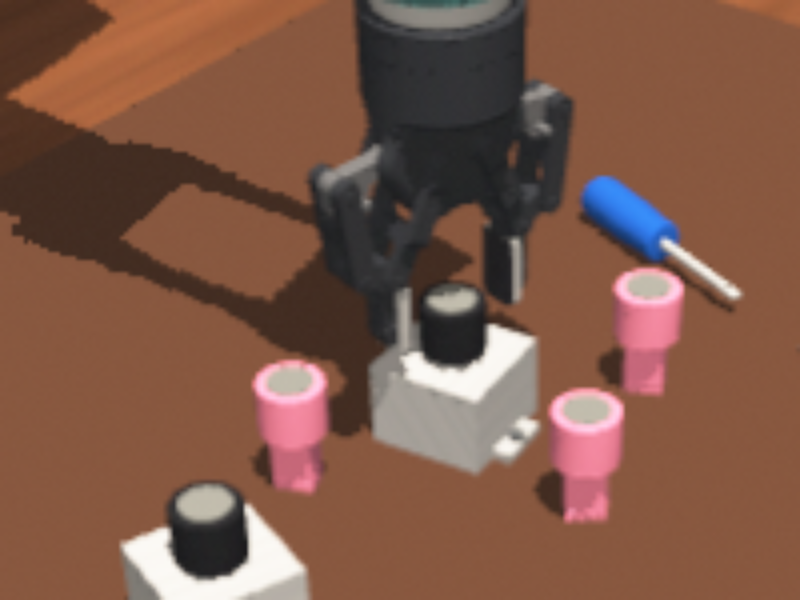

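The fingers straddle the far die's head (crop 452,320), with tips at about (385,340) and (510,300), slightly behind it because the arm lags. I'll let it settle.

Request:
{"name": "drive_tool", "arguments": {
  "claw": [60, 60, 60],
  "translation": [
    [0, 0, 0],
    [0, 0, 0],
    [0, 0, 0]
  ],
  "roll": [0, 0, 0]
}}

```text
t: 2.48
ee_pos: [0.46, 0.1727, 0.0573]
tcp_rot: [[-0.975, 0.224, 0.002], [0.224, 0.975, 0.001], [-0.002, 0.001, -1.0]]
force: [0.5, -0.7, -0.1]
opening: 0.0603
finger_force: 0.0
```

```bash
python3 - <<'E'
from h import *
o=ctrl.get_obs();print(o["t"],o["force"],o["ee_pos"],go((.4617,.169,.048)))
E
```

```text
2.4833 [ 0.52118573 -0.65793952 -0.07957921] [0.46001429 0.17272095 0.05733142] [-0.098 -0.13   0.373]
```

Request:
{"name": "drive_tool", "arguments": {
  "claw": [60, 60, 60, 60, 60],
  "translation": [
    [-0.05, -0.065, 0.15],
    [-0.05, -0.065, 0.1],
    [0, 0, 0.1],
    [0, 0, 0],
    [0, 0, 0]
  ],
  "roll": [0, 0, 0, 0, 0]
}}

```text
t: 2.9
ee_pos: [0.4608, 0.1684, 0.0475]
tcp_rot: [[-0.975, 0.224, -0.0], [0.224, 0.975, 0.0], [0.0, -0.0, -1.0]]
force: [-0.2, 0.2, -0.3]
opening: 0.0595
finger_force: 0.0
```

Request:
{"name": "drive_tool", "arguments": {
  "claw": [30, 25, 20, 20, 20],
  "translation": [
    [0, 0, 0],
    [0, 0, 0],
    [0, 0, 0],
    [0, 0, 0],
    [0, 0, 0]
  ],
  "roll": [0, 0, 0, 0, 0]
}}

```text
t: 3.32
ee_pos: [0.461, 0.1686, 0.0477]
tcp_rot: [[-0.975, 0.224, 0.0], [0.224, 0.975, 0.0], [-0.0, 0.0, -1.0]]
force: [-0.0, 0.8, 1.2]
opening: 0.0321
finger_force: 59.4
```

Request:
{"name": "drive_tool", "arguments": {
  "claw": [20, 20, 20],
  "translation": [
    [0, 0, 0],
    [0, 0, 0],
    [0, 0, 0]
  ],
  "roll": [0, 0, 0]
}}

```text
t: 3.57
ee_pos: [0.4611, 0.1686, 0.0477]
tcp_rot: [[-0.975, 0.224, 0.0], [0.224, 0.975, 0.0], [-0.0, 0.0, -1.0]]
force: [-0.2, 0.8, 1.3]
opening: 0.0323
finger_force: 59.4
```

Request:
{"name": "drive_tool", "arguments": {
  "claw": [20, 20, 20, 20],
  "translation": [
    [0, 0, -0.02],
    [0, 0, -0.02],
    [0, 0, 0],
    [0, 0, 0]
  ],
  "roll": [0, 0, 0, 0]
}}

```text
t: 3.9
ee_pos: [0.4606, 0.1685, 0.0482]
tcp_rot: [[-0.975, 0.224, -0.001], [0.224, 0.975, -0.0], [0.001, -0.0, -1.0]]
force: [0.4, 0.1, -4.2]
opening: 0.0326
finger_force: 59.7
```

Request:
{"name": "drive_tool", "arguments": {
  "claw": [20, 20, 20, 20],
  "translation": [
    [0, 0, -0.02],
    [0, 0, -0.02],
    [0, 0, 0],
    [0, 0, 0]
  ],
  "roll": [0, 0, 0, 0]
}}

```text
t: 4.23
ee_pos: [0.4608, 0.1684, 0.0495]
tcp_rot: [[-0.975, 0.224, -0.0], [0.224, 0.975, -0.0], [0.0, -0.0, -1.0]]
force: [0.3, -1.0, -3.6]
opening: 0.0324
finger_force: 59.7
```

Request:
{"name": "drive_tool", "arguments": {
  "claw": [20, 20, 20],
  "translation": [
    [0, 0, -0.02],
    [0, 0, 0],
    [0, 0, 0]
  ],
  "roll": [0, 0, 0]
}}

```text
t: 4.48
ee_pos: [0.4609, 0.1685, 0.0501]
tcp_rot: [[-0.975, 0.224, -0.0], [0.224, 0.975, -0.0], [-0.0, -0.0, -1.0]]
force: [0.3, -0.5, -3.6]
opening: 0.0324
finger_force: 59.8
```

Request:
{"name": "drive_tool", "arguments": {
  "claw": [20, 20, 20],
  "translation": [
    [0, 0, -0.02],
    [0, 0, 0],
    [0, 0, 0]
  ],
  "roll": [0, 0, 0]
}}

```text
t: 4.73
ee_pos: [0.4609, 0.1685, 0.0506]
tcp_rot: [[-0.975, 0.224, 0.0], [0.224, 0.975, 0.0], [-0.0, 0.0, -1.0]]
force: [0.5, -0.6, -3.4]
opening: 0.0322
finger_force: 59.8
```

Request:
{"name": "drive_tool", "arguments": {
  "claw": [20, 20, 20],
  "translation": [
    [0, 0, -0.02],
    [0, 0, 0],
    [0, 0, 0]
  ],
  "roll": [0, 0, 0]
}}

```text
t: 4.98
ee_pos: [0.4609, 0.1685, 0.0511]
tcp_rot: [[-0.975, 0.224, 0.0], [0.224, 0.975, 0.0], [-0.0, 0.0, -1.0]]
force: [-0.1, -0.1, -2.4]
opening: 0.0321
finger_force: 59.8
```

Request:
{"name": "drive_tool", "arguments": {
  "claw": [20, 20, 20],
  "translation": [
    [0, 0, -0.02],
    [0, 0, 0],
    [0, 0, 0]
  ],
  "roll": [0, 0, 0]
}}

```text
t: 5.23
ee_pos: [0.461, 0.1685, 0.0516]
tcp_rot: [[-0.975, 0.224, 0.0], [0.224, 0.975, 0.0], [-0.0, 0.0, -1.0]]
force: [0.2, -0.7, -3.1]
opening: 0.0325
finger_force: 59.8
```

Request:
{"name": "drive_tool", "arguments": {
  "claw": [20, 20, 20],
  "translation": [
    [0, 0, -0.02],
    [0, 0, 0],
    [0, 0, 0]
  ],
  "roll": [0, 0, 0]
}}

```text
t: 5.48
ee_pos: [0.461, 0.1686, 0.0521]
tcp_rot: [[-0.975, 0.224, 0.0], [0.224, 0.975, 0.0], [-0.0, 0.0, -1.0]]
force: [0.1, 0.0, -3.9]
opening: 0.0324
finger_force: 59.8
```

Request:
{"name": "drive_tool", "arguments": {
  "claw": [20, 20, 20],
  "translation": [
    [0, 0, -0.02],
    [0, 0, 0],
    [0, 0, 0]
  ],
  "roll": [0, 0, 0]
}}

```text
t: 5.73
ee_pos: [0.461, 0.1686, 0.0526]
tcp_rot: [[-0.975, 0.224, 0.0], [0.224, 0.975, 0.0], [-0.0, 0.0, -1.0]]
force: [0.9, 1.0, -3.1]
opening: 0.0324
finger_force: 59.8
```

Request:
{"name": "drive_tool", "arguments": {
  "claw": [20, 20, 20],
  "translation": [
    [0, 0, -0.02],
    [0, 0, 0],
    [0, 0, 0]
  ],
  "roll": [0, 0, 0]
}}

```text
t: 5.98
ee_pos: [0.4609, 0.1686, 0.0531]
tcp_rot: [[-0.975, 0.224, 0.0], [0.224, 0.975, 0.0], [-0.0, 0.0, -1.0]]
force: [0.5, -0.5, -3.6]
opening: 0.0323
finger_force: 59.8
```

Request:
{"name": "drive_tool", "arguments": {
  "claw": [20, 20, 20],
  "translation": [
    [0, 0, -0.02],
    [0, 0, 0],
    [0, 0, 0]
  ],
  "roll": [0, 0, 0]
}}

```text
t: 6.23
ee_pos: [0.4609, 0.1686, 0.0536]
tcp_rot: [[-0.975, 0.224, 0.0], [0.224, 0.975, 0.0], [-0.0, 0.0, -1.0]]
force: [-0.4, 0.0, -3.0]
opening: 0.0325
finger_force: 59.8
```

Request:
{"name": "drive_tool", "arguments": {
  "claw": [20, 20, 20],
  "translation": [
    [0, 0, -0.02],
    [0, 0, 0],
    [0, 0, 0]
  ],
  "roll": [0, 0, 0]
}}

```text
t: 6.48
ee_pos: [0.461, 0.1686, 0.0541]
tcp_rot: [[-0.975, 0.224, 0.0], [0.224, 0.975, 0.0], [-0.0, 0.0, -1.0]]
force: [0.5, 0.6, -2.7]
opening: 0.0324
finger_force: 59.8
```

Die L has risen 6.4 mm at the drag alone, so it is apparently worn. I'll set it back where it was, test the other die first, then come back and draw this one out.

Request:
{"name": "drive_tool", "arguments": {
  "claw": [20, 20, 20, 20, 20],
  "translation": [
    [0, 0, 0.06],
    [0, 0, 0.06],
    [0, 0, 0.06],
    [0, 0, 0.06],
    [0, 0, 0]
  ],
  "roll": [0, 0, 0, 0, 0]
}}

```text
t: 6.9
ee_pos: [0.4611, 0.1686, 0.048]
tcp_rot: [[-0.975, 0.224, 0.0], [0.224, 0.975, 0.0], [-0.0, 0.0, -1.0]]
force: [-0.7, 0.2, 0.7]
opening: 0.0325
finger_force: 60.0
```

Request:
{"name": "drive_tool", "arguments": {
  "claw": [20, 20, 20],
  "translation": [
    [0, 0, 0],
    [0, 0, 0],
    [0, 0, 0]
  ],
  "roll": [0, 0, 0]
}}

```text
t: 7.15
ee_pos: [0.461, 0.1686, 0.048]
tcp_rot: [[-0.975, 0.224, 0.0], [0.224, 0.975, 0.0], [-0.0, 0.0, -1.0]]
force: [0.1, 0.1, 0.1]
opening: 0.0325
finger_force: 60.0
```

Request:
{"name": "drive_tool", "arguments": {
  "claw": [60, 60, 60, 60, 60],
  "translation": [
    [0, 0, 0],
    [0, 0, 0],
    [0, 0, 0],
    [0, 0, 0],
    [0, 0, -0.4]
  ],
  "roll": [0, 0, 0, 0, 0]
}}

```text
t: 7.57
ee_pos: [0.4595, 0.1682, 0.0568]
tcp_rot: [[-0.975, 0.224, -0.004], [0.224, 0.975, -0.001], [0.003, -0.002, -1.0]]
force: [-0.4, 0.1, 1.1]
opening: 0.0597
finger_force: 0.0
```

Request:
{"name": "drive_tool", "arguments": {
  "claw": [60, 60, 60, 60, 60],
  "translation": [
    [0, 0, -0.6],
    [0, 0, -0.6],
    [0, 0, -0.6],
    [0, 0, -0.6],
    [0, 0, -0.4]
  ],
  "roll": [0, 0, 0, 0, 0]
}}

```text
t: 7.98
ee_pos: [0.4614, 0.1686, 0.1295]
tcp_rot: [[-0.975, 0.224, 0.002], [0.224, 0.975, 0.0], [-0.002, 0.001, -1.0]]
force: [-0.1, 0.9, 0.6]
opening: 0.06
finger_force: 0.0
```

Request:
{"name": "drive_tool", "arguments": {
  "claw": [60, 60, 60, 60, 60],
  "translation": [
    [-0.285, -0.89, 0],
    [-0.285, -0.89, 0],
    [-0.285, -0.89, 0],
    [-0.285, -0.89, 0],
    [-0.285, -0.89, 0]
  ],
  "roll": [0, 0, 0, 0, 0]
}}

```text
t: 8.4
ee_pos: [0.4706, 0.0511, 0.1281]
tcp_rot: [[-0.975, 0.223, 0.0], [0.223, 0.975, 0.0], [-0.0, 0.0, -1.0]]
force: [0.6, -1.0, -0.6]
opening: 0.0596
finger_force: 0.0
```

Request:
{"name": "drive_tool", "arguments": {
  "claw": [60, 60, 60, 60, 60],
  "translation": [
    [-0.285, -0.89, 0],
    [-0.285, -0.89, 0],
    [-0.285, -0.89, 0],
    [0, 0, 0],
    [0, 0, 0]
  ],
  "roll": [0, 0, 0, 0, 0]
}}

```text
t: 8.82
ee_pos: [0.4767, -0.0186, 0.128]
tcp_rot: [[-0.974, 0.226, 0.0], [0.226, 0.974, 0.0], [0.0, 0.0, -1.0]]
force: [-0.7, 0.5, -0.6]
opening: 0.0599
finger_force: 0.0
```

```bash
python3 - <<'E'
from h import *
o=ctrl.get_obs();print(o["t"],o["force"],o["ee_pos"],go((.477,-.0178,.048)))
i=snap("top","pics/t3.png")["img"];j=snap("scene","pics/s3.png")["img"]
cv2.imwrite("pics/c4.png",np.hstack([cv2.resize(i[230:350,200:330,::-1],None,fx=3,fy=3),cv2.resize(j[120:240,240:370,::-1],None,fx=3,fy=3)]))
E
```

```text
8.8167 [-0.6961744   0.51796551 -0.59053462] [ 0.4766839  -0.01856131  0.12801119] [-0.006  0.031  3.2  ]
```

View pics/c4.png

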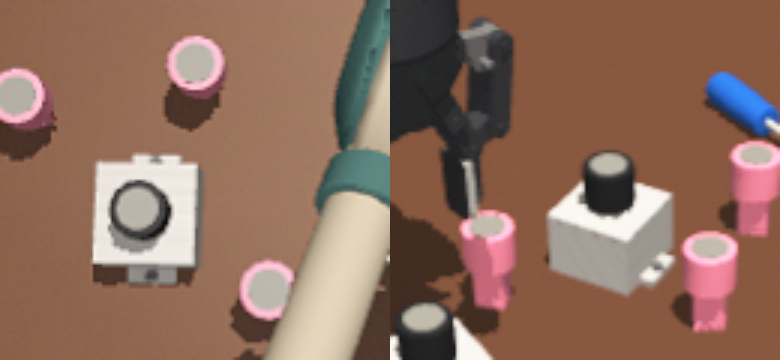

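The left die is back in its holder and upright (left disc at about crop (138,209), unchanged), and the pink ones are undisturbed. Now the second die.

Request:
{"name": "drive_tool", "arguments": {
  "claw": [60, 60, 60, 60, 60],
  "translation": [
    [0, 0.03, 0.6],
    [0, 0, 0.6],
    [0, 0, 0.6],
    [0, 0, 0.6],
    [0, 0, 0.5]
  ],
  "roll": [0, 0, 0, 0, 0]
}}

```text
t: 9.33
ee_pos: [0.4762, -0.0156, 0.0547]
tcp_rot: [[-0.975, 0.222, -0.001], [0.222, 0.975, 0.001], [0.001, 0.0, -1.0]]
force: [-0.5, 0.2, 0.2]
opening: 0.0598
finger_force: 0.0
```

Request:
{"name": "drive_tool", "arguments": {
  "claw": [60, 60, 60, 60],
  "translation": [
    [0, 0, 0.2],
    [0, 0, 0.1],
    [0, 0, 0],
    [0, 0, 0]
  ],
  "roll": [0, 0, 0, 0]
}}

```text
t: 9.67
ee_pos: [0.4773, -0.0166, 0.0486]
tcp_rot: [[-0.975, 0.223, 0.001], [0.223, 0.975, -0.0], [-0.001, 0.0, -1.0]]
force: [0.3, -0.0, 0.8]
opening: 0.0599
finger_force: 0.0
```

Request:
{"name": "drive_tool", "arguments": {
  "claw": [40, 30, 20, 20, 20],
  "translation": [
    [0, 0, 0],
    [0, 0, 0],
    [0, 0, 0],
    [0, 0, 0],
    [0, 0, 0]
  ],
  "roll": [0, 0, 0, 0, 0]
}}

```text
t: 10.08
ee_pos: [0.4773, -0.017, 0.0485]
tcp_rot: [[-0.975, 0.224, 0.001], [0.224, 0.975, 0.0], [-0.001, 0.0, -1.0]]
force: [-0.8, 0.4, 1.4]
opening: 0.0323
finger_force: 59.2
```

Request:
{"name": "drive_tool", "arguments": {
  "claw": [20, 20, 20, 20, 20],
  "translation": [
    [0, 0, 0],
    [0, 0, 0],
    [0, 0, -0.02],
    [0, 0, 0],
    [0, 0, 0]
  ],
  "roll": [0, 0, 0, 0, 0]
}}

```text
t: 10.5
ee_pos: [0.4767, -0.0169, 0.0483]
tcp_rot: [[-0.975, 0.224, -0.0], [0.224, 0.975, 0.0], [0.0, 0.0, -1.0]]
force: [0.9, 1.4, -1.6]
opening: 0.0323
finger_force: 59.7
```

Request:
{"name": "drive_tool", "arguments": {
  "claw": [20, 20, 20],
  "translation": [
    [0, 0, -0.02],
    [0, 0, 0],
    [0, 0, 0]
  ],
  "roll": [0, 0, 0]
}}

```text
t: 10.75
ee_pos: [0.4765, -0.0169, 0.0487]
tcp_rot: [[-0.975, 0.224, -0.001], [0.224, 0.975, 0.0], [0.001, 0.0, -1.0]]
force: [0.5, 0.5, -2.6]
opening: 0.0323
finger_force: 59.7
```

Request:
{"name": "drive_tool", "arguments": {
  "claw": [20, 20, 20],
  "translation": [
    [0, 0, -0.02],
    [0, 0, 0],
    [0, 0, 0]
  ],
  "roll": [0, 0, 0]
}}

```text
t: 11.0
ee_pos: [0.4766, -0.0171, 0.0495]
tcp_rot: [[-0.975, 0.224, -0.0], [0.224, 0.975, -0.0], [0.0, -0.0, -1.0]]
force: [0.3, -0.0, -3.5]
opening: 0.0325
finger_force: 59.7
```

Request:
{"name": "drive_tool", "arguments": {
  "claw": [20, 20, 20],
  "translation": [
    [0, 0, -0.02],
    [0, 0, 0],
    [0, 0, 0]
  ],
  "roll": [0, 0, 0]
}}

```text
t: 11.25
ee_pos: [0.4767, -0.0171, 0.0501]
tcp_rot: [[-0.975, 0.224, -0.0], [0.224, 0.975, -0.0], [0.0, -0.0, -1.0]]
force: [-0.2, -0.8, -3.8]
opening: 0.0322
finger_force: 59.7
```

Request:
{"name": "drive_tool", "arguments": {
  "claw": [20, 20, 20],
  "translation": [
    [0, 0, -0.02],
    [0, 0, 0],
    [0, 0, 0]
  ],
  "roll": [0, 0, 0]
}}

```text
t: 11.5
ee_pos: [0.4768, -0.017, 0.0506]
tcp_rot: [[-0.975, 0.224, 0.0], [0.224, 0.975, -0.0], [-0.0, -0.0, -1.0]]
force: [-0.0, -0.2, -3.6]
opening: 0.0322
finger_force: 59.7
```

Request:
{"name": "drive_tool", "arguments": {
  "claw": [20, 20, 20],
  "translation": [
    [0, 0, -0.02],
    [0, 0, 0],
    [0, 0, 0]
  ],
  "roll": [0, 0, 0]
}}

```text
t: 11.75
ee_pos: [0.4768, -0.017, 0.0511]
tcp_rot: [[-0.975, 0.224, 0.0], [0.224, 0.975, -0.0], [-0.0, 0.0, -1.0]]
force: [-0.0, -0.8, -2.8]
opening: 0.0322
finger_force: 59.7
```

Request:
{"name": "drive_tool", "arguments": {
  "claw": [20, 20, 20],
  "translation": [
    [0, 0, -0.016],
    [0, 0, 0],
    [0, 0, 0]
  ],
  "roll": [0, 0, 0]
}}

```text
t: 12.0
ee_pos: [0.4768, -0.017, 0.0515]
tcp_rot: [[-0.975, 0.224, 0.0], [0.224, 0.975, 0.0], [-0.0, 0.0, -1.0]]
force: [-0.4, -0.9, -2.5]
opening: 0.0323
finger_force: 59.7
```

Request:
{"name": "drive_tool", "arguments": {
  "claw": [20, 20, 20],
  "translation": [
    [0, 0, -0.016],
    [0, 0, 0],
    [0, 0, 0]
  ],
  "roll": [0, 0, 0]
}}

```text
t: 12.25
ee_pos: [0.4768, -0.017, 0.0519]
tcp_rot: [[-0.975, 0.224, 0.0], [0.224, 0.975, 0.0], [-0.0, 0.0, -1.0]]
force: [1.3, -0.3, -3.5]
opening: 0.0324
finger_force: 59.7
```

Request:
{"name": "drive_tool", "arguments": {
  "claw": [20, 20, 20],
  "translation": [
    [0, 0, -0.016],
    [0, 0, 0],
    [0, 0, 0]
  ],
  "roll": [0, 0, 0]
}}

```text
t: 12.5
ee_pos: [0.4768, -0.017, 0.0523]
tcp_rot: [[-0.975, 0.224, 0.0], [0.224, 0.975, 0.0], [-0.0, 0.0, -1.0]]
force: [0.5, 0.4, -3.2]
opening: 0.0322
finger_force: 59.7
```

Request:
{"name": "drive_tool", "arguments": {
  "claw": [20, 20, 20],
  "translation": [
    [0, 0, -0.016],
    [0, 0, 0],
    [0, 0, 0]
  ],
  "roll": [0, 0, 0]
}}

```text
t: 12.75
ee_pos: [0.4768, -0.0169, 0.0527]
tcp_rot: [[-0.975, 0.224, 0.0], [0.224, 0.975, 0.0], [-0.0, 0.0, -1.0]]
force: [-0.4, 0.3, -3.2]
opening: 0.0326
finger_force: 59.7
```

Request:
{"name": "drive_tool", "arguments": {
  "claw": [20, 20, 20],
  "translation": [
    [0, 0, -0.016],
    [0, 0, 0],
    [0, 0, 0]
  ],
  "roll": [0, 0, 0]
}}

```text
t: 13.0
ee_pos: [0.4768, -0.017, 0.0531]
tcp_rot: [[-0.975, 0.224, 0.0], [0.224, 0.975, 0.0], [-0.0, 0.0, -1.0]]
force: [0.5, -0.3, -3.7]
opening: 0.0325
finger_force: 59.7
```

Request:
{"name": "drive_tool", "arguments": {
  "claw": [20, 20, 20],
  "translation": [
    [0, 0, -0.016],
    [0, 0, 0],
    [0, 0, 0]
  ],
  "roll": [0, 0, 0]
}}

```text
t: 13.25
ee_pos: [0.4767, -0.0169, 0.0533]
tcp_rot: [[-0.975, 0.224, -0.0], [0.224, 0.975, 0.0], [0.0, 0.0, -1.0]]
force: [0.7, 0.3, -4.9]
opening: 0.0321
finger_force: 60.1
```

Request:
{"name": "drive_tool", "arguments": {
  "claw": [20, 20, 20],
  "translation": [
    [0, 0, -0.016],
    [0, 0, 0],
    [0, 0, 0]
  ],
  "roll": [0, 0, 0]
}}

```text
t: 13.5
ee_pos: [0.4764, -0.0168, 0.0534]
tcp_rot: [[-0.975, 0.224, -0.001], [0.224, 0.975, 0.0], [0.001, 0.0, -1.0]]
force: [0.8, 0.2, -10.0]
opening: 0.0328
finger_force: 60.4
```

Die R has stopped hard at 10 N.

Request:
{"name": "drive_tool", "arguments": {
  "claw": [20, 20],
  "translation": [
    [0, 0, 0],
    [0, 0, 0]
  ],
  "roll": [0, 0]
}}

```text
t: 13.67
ee_pos: [0.4763, -0.0168, 0.0534]
tcp_rot: [[-0.975, 0.224, -0.001], [0.224, 0.975, 0.0], [0.001, 0.0, -1.0]]
force: [0.2, 1.0, -11.3]
opening: 0.0326
finger_force: 60.4
```

Request:
{"name": "drive_tool", "arguments": {
  "claw": [20, 20, 20, 20, 20],
  "translation": [
    [0, 0, -0.003],
    [0, 0, 0],
    [0, 0, 0],
    [0, 0, 0],
    [0, 0, 0]
  ],
  "roll": [0, 0, 0, 0, 0]
}}

```text
t: 14.08
ee_pos: [0.4763, -0.0168, 0.0535]
tcp_rot: [[-0.975, 0.224, -0.001], [0.224, 0.975, 0.0], [0.001, 0.0, -1.0]]
force: [1.1, 1.4, -16.6]
opening: 0.0321
finger_force: 60.8
```

Request:
{"name": "drive_tool", "arguments": {
  "claw": [20, 20, 20, 20, 20],
  "translation": [
    [0, 0, 0],
    [0, 0, 0],
    [0, 0, 0],
    [0, 0, 0],
    [0, 0, 0]
  ],
  "roll": [0, 0, 0, 0, 0]
}}

```text
t: 14.5
ee_pos: [0.4763, -0.0168, 0.0535]
tcp_rot: [[-0.975, 0.224, -0.001], [0.224, 0.975, 0.0], [0.001, 0.0, -1.0]]
force: [0.5, 1.2, -19.9]
opening: 0.0322
finger_force: 61.1
```

Request:
{"name": "drive_tool", "arguments": {
  "claw": [20, 20, 20],
  "translation": [
    [0, 0, 0],
    [0, 0, 0],
    [0, 0, 0]
  ],
  "roll": [0, 0, 0]
}}

```text
t: 14.75
ee_pos: [0.4764, -0.0169, 0.0536]
tcp_rot: [[-0.975, 0.224, -0.001], [0.224, 0.975, 0.0], [0.001, 0.0, -1.0]]
force: [1.9, 1.1, -22.0]
opening: 0.0323
finger_force: 61.3
```

The force crept up while holding, because the arm's controller integrates, and it reads 22 N. I'm relaxing at once.

Request:
{"name": "drive_tool", "arguments": {
  "claw": [20, 20],
  "translation": [
    [0, 0, 0.04],
    [0, 0, 0]
  ],
  "roll": [0, 0]
}}

```text
t: 14.92
ee_pos: [0.4772, -0.0171, 0.0535]
tcp_rot: [[-0.975, 0.224, 0.001], [0.224, 0.975, -0.0], [-0.001, -0.0, -1.0]]
force: [-0.1, 0.6, -13.1]
opening: 0.0323
finger_force: 61.8
```

Request:
{"name": "drive_tool", "arguments": {
  "claw": [20],
  "translation": [
    [0, 0, 0]
  ],
  "roll": [0]
}}

```text
t: 15.0
ee_pos: [0.4771, -0.0171, 0.0534]
tcp_rot: [[-0.975, 0.224, 0.001], [0.224, 0.975, -0.0], [-0.001, -0.0, -1.0]]
force: [0.3, 0.8, -13.5]
opening: 0.0322
finger_force: 61.8
```

Request:
{"name": "drive_tool", "arguments": {
  "claw": [20, 20],
  "translation": [
    [0, 0, 0],
    [0, 0, 0]
  ],
  "roll": [0, 0]
}}

```text
t: 15.17
ee_pos: [0.4772, -0.0171, 0.0534]
tcp_rot: [[-0.975, 0.224, 0.001], [0.224, 0.975, -0.0], [-0.001, -0.0, -1.0]]
force: [0.2, 0.8, -11.3]
opening: 0.0324
finger_force: 61.8
```

Request:
{"name": "drive_tool", "arguments": {
  "claw": [20, 20, 20],
  "translation": [
    [0, 0, -0.008],
    [0, 0, 0],
    [0, 0, 0]
  ],
  "roll": [0, 0, 0]
}}

```text
t: 15.42
ee_pos: [0.4771, -0.0171, 0.0534]
tcp_rot: [[-0.975, 0.224, 0.001], [0.224, 0.975, -0.0], [-0.001, 0.0, -1.0]]
force: [0.5, -0.1, -11.7]
opening: 0.0323
finger_force: 61.8
```

That gives about 0.5 s held at 11 to 13.5 N, so die R is retained. Now I lower it back and release.

Request:
{"name": "drive_tool", "arguments": {
  "claw": [20, 20, 20, 20, 20],
  "translation": [
    [0, 0, 0.06],
    [0, 0, 0.06],
    [0, 0, 0.06],
    [0, 0, 0],
    [0, 0, 0]
  ],
  "roll": [0, 0, 0, 0, 0]
}}

```text
t: 15.83
ee_pos: [0.4776, -0.0172, 0.0493]
tcp_rot: [[-0.975, 0.224, 0.002], [0.224, 0.975, -0.0], [-0.002, 0.0, -1.0]]
force: [-0.5, -0.6, 2.2]
opening: 0.0319
finger_force: 63.0
```

Request:
{"name": "drive_tool", "arguments": {
  "claw": [20, 20, 20, 20, 20],
  "translation": [
    [0, 0, 0.02],
    [0, 0, 0],
    [0, 0, 0],
    [0, 0, 0],
    [0, 0, 0]
  ],
  "roll": [0, 0, 0, 0, 0]
}}

```text
t: 16.25
ee_pos: [0.4771, -0.017, 0.0482]
tcp_rot: [[-0.975, 0.224, 0.001], [0.224, 0.975, -0.0], [-0.001, 0.0, -1.0]]
force: [0.4, -0.1, 2.1]
opening: 0.032
finger_force: 63.1
```

Request:
{"name": "drive_tool", "arguments": {
  "claw": [60, 60, 60, 60, 60],
  "translation": [
    [0, 0, 0],
    [0, 0, 0],
    [0, 0, 0],
    [0, 0, 0],
    [0, 0, -0.4]
  ],
  "roll": [0, 0, 0, 0, 0]
}}

```text
t: 16.67
ee_pos: [0.4752, -0.0167, 0.0567]
tcp_rot: [[-0.975, 0.224, -0.004], [0.224, 0.975, 0.001], [0.004, -0.0, -1.0]]
force: [-0.9, 0.1, 0.2]
opening: 0.0599
finger_force: 0.0
```

Request:
{"name": "drive_tool", "arguments": {
  "claw": [60, 60, 60, 60, 60],
  "translation": [
    [0, 0, -0.6],
    [0, 0, -0.6],
    [0, 0, -0.6],
    [0, 0, -0.6],
    [0, 0, -0.4]
  ],
  "roll": [0, 0, 0, 0, 0]
}}

```text
t: 17.08
ee_pos: [0.4772, -0.0171, 0.1294]
tcp_rot: [[-0.975, 0.224, 0.001], [0.224, 0.975, -0.0], [-0.001, 0.0, -1.0]]
force: [0.3, -0.5, 0.0]
opening: 0.0598
finger_force: 0.0
```

Request:
{"name": "drive_tool", "arguments": {
  "claw": [60, 60, 60, 60, 60],
  "translation": [
    [0.284, 0.888, 0],
    [0.284, 0.888, 0],
    [0.284, 0.888, 0],
    [0.284, 0.888, 0],
    [0.284, 0.888, 0]
  ],
  "roll": [0, 0, 0, 0, 0]
}}

```text
t: 17.5
ee_pos: [0.4667, 0.1001, 0.1281]
tcp_rot: [[-0.975, 0.224, -0.0], [0.224, 0.975, 0.0], [0.0, 0.0, -1.0]]
force: [-0.5, 0.0, -0.4]
opening: 0.06
finger_force: 0.0
```

Request:
{"name": "drive_tool", "arguments": {
  "claw": [60, 60, 60, 60, 60],
  "translation": [
    [0.284, 0.888, 0],
    [0.284, 0.888, 0],
    [0.284, 0.888, 0],
    [0, 0, 0],
    [0, 0, 0]
  ],
  "roll": [0, 0, 0, 0, 0]
}}

```text
t: 17.92
ee_pos: [0.4608, 0.1696, 0.128]
tcp_rot: [[-0.975, 0.221, -0.0], [0.221, 0.975, -0.0], [0.0, -0.0, -1.0]]
force: [0.6, 0.1, 0.7]
opening: 0.0604
finger_force: 0.0
```

```bash
python3 - <<'E'
from h import *
o=ctrl.get_obs();print(o["t"],o["force"],o["ee_pos"],go((.461,.1687,.048)))
E
```

```text
17.9167 [0.56277932 0.06305365 0.71526439] [0.46082845 0.16959217 0.12795127] [-0.015 -0.032  3.198]
```

Request:
{"name": "drive_tool", "arguments": {
  "claw": [60, 60, 60, 60, 60],
  "translation": [
    [0, 0, 0.6],
    [0, 0, 0.6],
    [0, 0, 0.6],
    [0, 0, 0.6],
    [0, 0, 0.5]
  ],
  "roll": [0, 0, 0, 0, 0]
}}

```text
t: 18.33
ee_pos: [0.4609, 0.1676, 0.0546]
tcp_rot: [[-0.974, 0.225, -0.001], [0.225, 0.974, -0.001], [0.001, -0.001, -1.0]]
force: [-0.2, 0.0, -0.3]
opening: 0.0599
finger_force: 0.0
```

Request:
{"name": "drive_tool", "arguments": {
  "claw": [60, 60, 60, 60],
  "translation": [
    [0, 0, 0.2],
    [0, 0, 0.1],
    [0, 0, 0],
    [0, 0, 0]
  ],
  "roll": [0, 0, 0, 0]
}}

```text
t: 18.67
ee_pos: [0.4617, 0.1686, 0.0486]
tcp_rot: [[-0.975, 0.224, 0.001], [0.224, 0.975, 0.0], [-0.001, 0.0, -1.0]]
force: [-0.0, 0.5, 0.4]
opening: 0.06
finger_force: 0.0
```

Request:
{"name": "drive_tool", "arguments": {
  "claw": [40, 30, 20, 20, 20],
  "translation": [
    [0, 0, 0],
    [0, 0, 0],
    [0, 0, 0],
    [0, 0, 0],
    [0, 0, 0]
  ],
  "roll": [0, 0, 0, 0, 0]
}}

```text
t: 19.08
ee_pos: [0.4616, 0.1689, 0.0486]
tcp_rot: [[-0.975, 0.224, 0.001], [0.224, 0.975, 0.0], [-0.001, 0.0, -1.0]]
force: [-0.2, -0.3, 1.0]
opening: 0.0324
finger_force: 59.2
```

Request:
{"name": "drive_tool", "arguments": {
  "claw": [20, 20, 20, 20, 20],
  "translation": [
    [0, 0, 0],
    [0, 0, -0.04],
    [0, 0, -0.04],
    [0, 0, -0.04],
    [0, 0, -0.04]
  ],
  "roll": [0, 0, 0, 0, 0]
}}

```text
t: 19.5
ee_pos: [0.4609, 0.1688, 0.0518]
tcp_rot: [[-0.975, 0.224, -0.001], [0.224, 0.975, -0.0], [0.001, -0.0, -1.0]]
force: [0.3, -0.1, -3.8]
opening: 0.0323
finger_force: 59.7
```

Request:
{"name": "drive_tool", "arguments": {
  "claw": [20, 20, 20, 20],
  "translation": [
    [0, 0, -0.03],
    [0, 0, 0],
    [0, 0, -0.03],
    [0, 0, 0]
  ],
  "roll": [0, 0, 0, 0]
}}

```text
t: 19.83
ee_pos: [0.4611, 0.1688, 0.0537]
tcp_rot: [[-0.975, 0.224, -0.0], [0.224, 0.975, 0.0], [0.0, 0.0, -1.0]]
force: [1.0, 0.1, -2.8]
opening: 0.0321
finger_force: 59.7
```

Request:
{"name": "drive_tool", "arguments": {
  "claw": [20, 20, 20],
  "translation": [
    [0, 0, -0.03],
    [0, 0, -0.02],
    [0, 0, 0]
  ],
  "roll": [0, 0, 0]
}}

```text
t: 20.08
ee_pos: [0.4612, 0.1688, 0.055]
tcp_rot: [[-0.975, 0.224, 0.0], [0.224, 0.975, 0.0], [-0.0, 0.0, -1.0]]
force: [0.4, -0.7, -2.8]
opening: 0.0327
finger_force: 59.7
```

Request:
{"name": "drive_tool", "arguments": {
  "claw": [20, 20, 20, 20, 20],
  "translation": [
    [0, 0, -0.1],
    [0, 0, -0.15],
    [0, 0, -0.2],
    [0, 0, -0.25],
    [0, 0, -0.3]
  ],
  "roll": [0, 0, 0, 0, 0]
}}

```text
t: 20.5
ee_pos: [0.4611, 0.1688, 0.0807]
tcp_rot: [[-0.975, 0.224, -0.0], [0.224, 0.975, 0.0], [0.0, 0.0, -1.0]]
force: [-0.1, -0.2, -1.1]
opening: 0.0321
finger_force: 59.8
```

Request:
{"name": "drive_tool", "arguments": {
  "claw": [20, 20, 20, 20, 20],
  "translation": [
    [0, 0, -0.3],
    [0, 0, -0.3],
    [0, 0, -0.3],
    [0, 0, -0.3],
    [0, 0, -0.3]
  ],
  "roll": [0, 0, 0, 0, 0]
}}

```text
t: 20.92
ee_pos: [0.4612, 0.1688, 0.1183]
tcp_rot: [[-0.975, 0.224, 0.0], [0.224, 0.975, 0.0], [-0.0, 0.0, -1.0]]
force: [-0.2, 0.1, -1.4]
opening: 0.0322
finger_force: 59.8
```

Request:
{"name": "drive_tool", "arguments": {
  "claw": [20, 20, 20, 20, 20],
  "translation": [
    [0, 0, -0.3],
    [0, 0, -0.3],
    [0, 0, -0.3],
    [0, 0, 0],
    [0, 0, 0]
  ],
  "roll": [0, 0, 0, 0, 0]
}}

```text
t: 21.33
ee_pos: [0.4615, 0.1689, 0.1404]
tcp_rot: [[-0.975, 0.224, 0.001], [0.224, 0.975, 0.0], [-0.001, 0.001, -1.0]]
force: [0.1, 0.4, -0.7]
opening: 0.0323
finger_force: 59.8
```

```bash
python3 - <<'E'
from h import *
o=ctrl.get_obs();print(o["t"],o["force"],o["ee_pos"])
c=np.mean([ray("top",q,.02) for q in [(437,266),(496,253),(519,332),(460,348)]],0);print(c)
i=snap("scene","pics/s4.png")["img"];cv2.imwrite("pics/c5.png",cv2.resize(i[60:260,200:400,::-1],None,fx=3,fy=3))
print(go((c[0],c[1],o["ee_pos"][2])))
E
```

```text
21.3333 [ 0.05674694  0.39356539 -0.73653605] [0.46149077 0.16887938 0.14035645]
[ 0.53243752 -0.25111222  0.02      ]
[ -6.544 -15.73   -0.021]
```

View pics/c5.png

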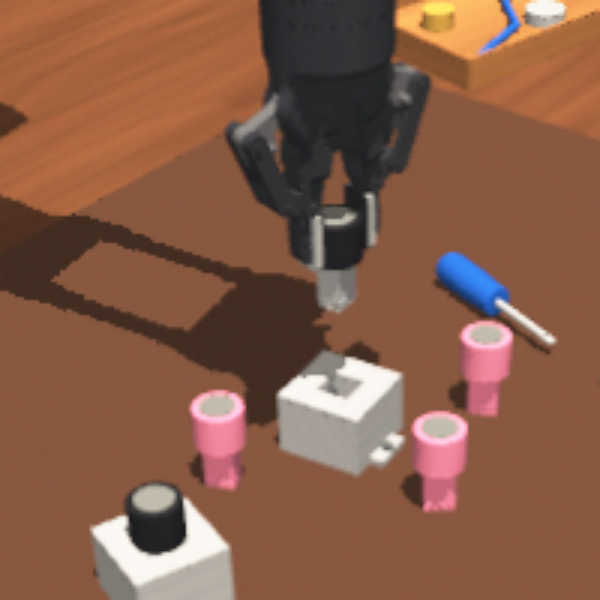

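The die is held upright at crop (338,235), its holder is empty, and the other die is seated at (155,515). Now I carry it to the tray.

Request:
{"name": "drive_tool", "arguments": {
  "claw": [20, 20, 20, 20, 20],
  "translation": [
    [-0.327, -0.786, 0],
    [-0.327, -0.786, 0],
    [-0.327, -0.786, 0],
    [-0.327, -0.786, 0],
    [-0.327, -0.786, 0]
  ],
  "roll": [0, 0, 0, 0, 0]
}}

```text
t: 21.8
ee_pos: [0.4786, 0.0631, 0.1392]
tcp_rot: [[-0.975, 0.224, -0.001], [0.224, 0.975, 0.0], [0.001, -0.0, -1.0]]
force: [-0.5, -0.5, -1.6]
opening: 0.0324
finger_force: 59.9
```

Request:
{"name": "drive_tool", "arguments": {
  "claw": [20, 20, 20, 20, 20],
  "translation": [
    [-0.327, -0.786, 0],
    [-0.327, -0.786, 0],
    [-0.327, -0.786, 0],
    [-0.327, -0.786, 0],
    [-0.327, -0.786, 0]
  ],
  "roll": [0, 0, 0, 0, 0]
}}

```text
t: 22.22
ee_pos: [0.4964, -0.0419, 0.1392]
tcp_rot: [[-0.975, 0.224, -0.001], [0.224, 0.975, 0.0], [0.001, 0.0, -1.0]]
force: [0.8, 0.1, -0.5]
opening: 0.0325
finger_force: 59.9
```

Request:
{"name": "drive_tool", "arguments": {
  "claw": [20, 20, 20, 20, 20],
  "translation": [
    [-0.327, -0.786, 0],
    [-0.327, -0.786, 0],
    [-0.327, -0.786, 0],
    [-0.327, -0.786, 0],
    [-0.327, -0.786, 0]
  ],
  "roll": [0, 0, 0, 0, 0]
}}

```text
t: 22.63
ee_pos: [0.5143, -0.1468, 0.1391]
tcp_rot: [[-0.975, 0.224, -0.002], [0.224, 0.975, 0.001], [0.002, 0.0, -1.0]]
force: [-0.4, -0.3, -1.0]
opening: 0.0325
finger_force: 59.9
```

Request:
{"name": "drive_tool", "arguments": {
  "claw": [20, 20, 20, 20, 20],
  "translation": [
    [-0.327, -0.786, 0],
    [-0.327, -0.786, 0],
    [-0.327, -0.786, 0],
    [-0.327, -0.786, 0],
    [-0.327, -0.786, 0]
  ],
  "roll": [0, 0, 0, 0, 0]
}}

```text
t: 23.05
ee_pos: [0.5322, -0.2516, 0.1389]
tcp_rot: [[-0.975, 0.224, -0.001], [0.224, 0.975, 0.001], [0.002, 0.001, -1.0]]
force: [0.5, 0.1, -1.2]
opening: 0.0326
finger_force: 59.9
```

Request:
{"name": "drive_tool", "arguments": {
  "claw": [20, 20, 20, 20, 20],
  "translation": [
    [0, 0, 0.5],
    [0, 0, 0.6],
    [0, 0, 0.6],
    [0, 0, 0.6],
    [0, 0, 0.6]
  ],
  "roll": [0, 0, 0, 0, 0]
}}

```text
t: 23.47
ee_pos: [0.532, -0.2506, 0.0659]
tcp_rot: [[-0.975, 0.224, -0.001], [0.224, 0.975, 0.001], [0.001, 0.001, -1.0]]
force: [0.1, 0.6, -1.4]
opening: 0.0324
finger_force: 59.9
```

Request:
{"name": "drive_tool", "arguments": {
  "claw": [20, 20, 20],
  "translation": [
    [0, 0, 0.2],
    [0, 0, 0.1],
    [0, 0, 0]
  ],
  "roll": [0, 0, 0]
}}

```text
t: 23.72
ee_pos: [0.5323, -0.2506, 0.0592]
tcp_rot: [[-0.975, 0.224, -0.001], [0.224, 0.975, 0.001], [0.001, 0.001, -1.0]]
force: [0.7, -0.2, -1.4]
opening: 0.0322
finger_force: 59.9
```

Request:
{"name": "drive_tool", "arguments": {
  "claw": [20, 20, 20, 20, 20],
  "translation": [
    [0, 0, 0.2],
    [0, 0, 0.2],
    [0, 0, 0.2],
    [0, 0, 0],
    [0, 0, 0]
  ],
  "roll": [0, 0, 0, 0, 0]
}}

```text
t: 24.13
ee_pos: [0.5324, -0.2507, 0.0446]
tcp_rot: [[-0.975, 0.224, -0.0], [0.224, 0.975, 0.0], [0.0, 0.0, -1.0]]
force: [-0.0, -0.1, -0.7]
opening: 0.0327
finger_force: 59.9
```

Request:
{"name": "drive_tool", "arguments": {
  "claw": [20, 20, 20, 20, 20],
  "translation": [
    [0, 0, 0.04],
    [0, 0, 0.04],
    [0, 0, 0.04],
    [0, 0, 0],
    [0, 0, 0]
  ],
  "roll": [0, 0, 0, 0, 0]
}}

```text
t: 24.55
ee_pos: [0.5326, -0.2508, 0.0418]
tcp_rot: [[-0.975, 0.224, 0.0], [0.224, 0.975, 0.0], [-0.0, 0.0, -1.0]]
force: [-0.3, -0.1, -0.7]
opening: 0.0325
finger_force: 59.9
```

Request:
{"name": "drive_tool", "arguments": {
  "claw": [20, 20, 20, 20],
  "translation": [
    [0, 0, 0.04],
    [0, 0, 0.04],
    [0, 0, 0],
    [0, 0, 0]
  ],
  "roll": [0, 0, 0, 0]
}}

```text
t: 24.88
ee_pos: [0.5325, -0.2508, 0.0397]
tcp_rot: [[-0.975, 0.224, -0.0], [0.224, 0.975, 0.0], [0.0, 0.0, -1.0]]
force: [0.6, -0.1, -0.5]
opening: 0.0322
finger_force: 59.9
```

Request:
{"name": "drive_tool", "arguments": {
  "claw": [20, 20, 20, 20],
  "translation": [
    [0, 0, 0.03],
    [0, 0, 0],
    [0, 0, 0],
    [0, 0, 0]
  ],
  "roll": [0, 0, 0, 0]
}}

```text
t: 25.22
ee_pos: [0.5326, -0.2508, 0.0391]
tcp_rot: [[-0.975, 0.224, 0.0], [0.224, 0.975, 0.0], [-0.0, 0.0, -1.0]]
force: [0.1, -0.1, -1.1]
opening: 0.0324
finger_force: 59.9
```

Request:
{"name": "drive_tool", "arguments": {
  "claw": [20, 20, 20, 20],
  "translation": [
    [0, 0, 0.03],
    [0, 0, 0],
    [0, 0, 0],
    [0, 0, 0]
  ],
  "roll": [0, 0, 0, 0]
}}

```text
t: 25.55
ee_pos: [0.5326, -0.2508, 0.0383]
tcp_rot: [[-0.975, 0.224, 0.0], [0.224, 0.975, 0.0], [-0.0, 0.0, -1.0]]
force: [0.9, -0.2, -0.6]
opening: 0.0323
finger_force: 59.9
```

Request:
{"name": "drive_tool", "arguments": {
  "claw": [20, 20, 20, 20],
  "translation": [
    [0, 0, 0.03],
    [0, 0, 0],
    [0, 0, 0],
    [0, 0, 0]
  ],
  "roll": [0, 0, 0, 0]
}}

```text
t: 25.88
ee_pos: [0.5326, -0.2508, 0.0376]
tcp_rot: [[-0.975, 0.224, 0.0], [0.224, 0.975, 0.0], [0.0, 0.0, -1.0]]
force: [-0.7, 0.3, -1.2]
opening: 0.0325
finger_force: 59.9
```

Request:
{"name": "drive_tool", "arguments": {
  "claw": [20, 20, 20, 20],
  "translation": [
    [0, 0, 0.03],
    [0, 0, 0],
    [0, 0, 0],
    [0, 0, 0]
  ],
  "roll": [0, 0, 0, 0]
}}

```text
t: 26.22
ee_pos: [0.5326, -0.2509, 0.037]
tcp_rot: [[-0.975, 0.224, 0.0], [0.224, 0.975, -0.0], [-0.0, -0.0, -1.0]]
force: [1.1, -0.5, -0.0]
opening: 0.0326
finger_force: 60.2
```

Request:
{"name": "drive_tool", "arguments": {
  "claw": [20, 20, 20, 20],
  "translation": [
    [0, 0, 0.03],
    [0, 0, 0],
    [0, 0, 0],
    [0, 0, 0]
  ],
  "roll": [0, 0, 0, 0]
}}

```text
t: 26.55
ee_pos: [0.5327, -0.2509, 0.0369]
tcp_rot: [[-0.975, 0.224, 0.001], [0.224, 0.975, -0.0], [-0.001, -0.0, -1.0]]
force: [-0.4, -0.4, 6.6]
opening: 0.0324
finger_force: 60.5
```

Contact with the tray floor at z = 0.037. I ease off 0.75 mm of command, release gently, rise and check.

Request:
{"name": "drive_tool", "arguments": {
  "claw": [20, 20, 38, 45, 55],
  "translation": [
    [0, 0, -0.03],
    [0, 0, 0],
    [0, 0, 0],
    [0, 0, 0],
    [0, 0, 0]
  ],
  "roll": [0, 0, 0, 0, 0]
}}

```text
t: 26.97
ee_pos: [0.5325, -0.2508, 0.0366]
tcp_rot: [[-0.975, 0.224, -0.0], [0.224, 0.975, 0.0], [0.0, 0.0, -1.0]]
force: [0.2, 0.5, 1.0]
opening: 0.0545
finger_force: 0.0
```

Request:
{"name": "drive_tool", "arguments": {
  "claw": [60, 60, 60, 60, 60],
  "translation": [
    [0, 0, 0],
    [0, 0, 0],
    [0, 0, -0.2],
    [0, 0, -0.4],
    [0, 0, -0.5]
  ],
  "roll": [0, 0, 0, 0, 0]
}}

```text
t: 27.38
ee_pos: [0.5321, -0.2505, 0.0646]
tcp_rot: [[-0.975, 0.224, -0.001], [0.224, 0.975, 0.001], [0.001, 0.001, -1.0]]
force: [0.2, -0.7, 0.1]
opening: 0.0599
finger_force: 0.0
```

Request:
{"name": "drive_tool", "arguments": {
  "claw": [60, 60, 60, 60, 60],
  "translation": [
    [0, 0, -0.6],
    [0, 0, -0.6],
    [0, 0, -0.6],
    [0, 0, -0.6],
    [0, 0, -0.6]
  ],
  "roll": [0, 0, 0, 0, 0]
}}

```text
t: 27.8
ee_pos: [0.5327, -0.2509, 0.1412]
tcp_rot: [[-0.975, 0.224, 0.001], [0.224, 0.975, -0.001], [-0.001, -0.0, -1.0]]
force: [0.5, -0.3, -0.7]
opening: 0.0596
finger_force: 0.0
```

Request:
{"name": "drive_tool", "arguments": {
  "claw": [60, 60, 60],
  "translation": [
    [0, 0, 0],
    [0, 0, 0],
    [0, 0, 0]
  ],
  "roll": [0, 0, 0]
}}

```text
t: 28.05
ee_pos: [0.5322, -0.2505, 0.1391]
tcp_rot: [[-0.975, 0.224, -0.0], [0.224, 0.975, 0.0], [0.001, 0.0, -1.0]]
force: [0.2, 0.3, 0.2]
opening: 0.0603
finger_force: 0.0
```

```bash
python3 - <<'E'
from h import *
snap("scene","pics/s5.png"); print(ctrl.get_obs()["t"],ctrl.get_obs()["qd"])
E
```

```text
28.1 [ 0.02880518  0.57065369  0.27034729 -0.10476684  0.01191084 -0.00692821]
```

View pics/s5.png

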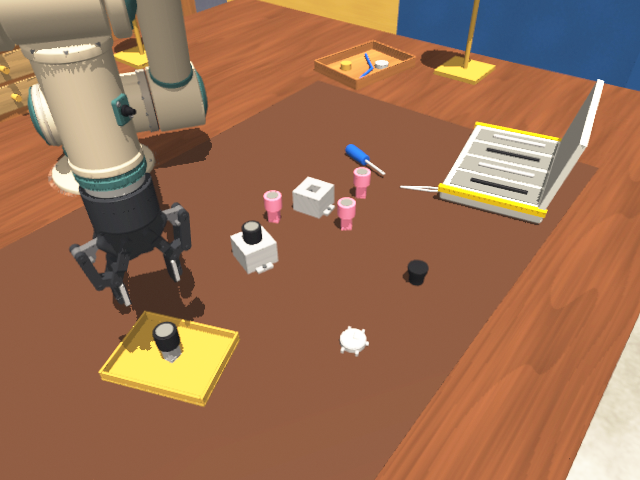

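The worn die stands in the tray at (167,340). The sound one is seated in its holder at (252,233), and the bystanders have not moved. Handing in.

```bash
python3 -c "
from workcell import ctrl
print(ctrl.hand_in())"
```

```text
the job is handed in; nothing more can be done
None
```

The job is handed in, but the 20 N limit was broken: while I held the pull on the sound die, the force crept up unchecked and read about 22 N at its peak before I eased it to a steady 12 N or so for half a second; that die is back in its holder, the worn one stands upright in the gold tray, and the other things were not disturbed.

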